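# Line up the slotted locking disc and push the locking bar home

## Robot

A 6-joint arm with a two-finger parallel gripper is mounted at the origin on the work surface. World frame = base frame: x ahead of the robot, y to its left, z up, the work surface at z = 0. Lengths are in m, angles in degrees, forces in N, time in s.
With the tool pointing down it reaches from about 0.35 to 0.875 m from the base axis. Payload 4.2 kg.
Tool frame: the origin (TCP) lies midway between the tips of the shut fingers; the grasp point (between the pads) lies 19 mm behind it; z points along the fingers, y is the line along which they close (so a half turn about z gives the same grasp; the last joint's range is limited). The gripper opens to 87 mm and grips with 3 to 60 N. Pads are 19 mm wide; open, the fingers measure 117 mm over their backs; the gripper's body (75 mm by 190 mm) begins 51 mm behind the grasp point.
Start: joints at [-50.672, 22.042, 0.453, 0, -68.411, -14.817], TCP at [0.259, -0.569, 0.223] pointing down, gripper open.
Joint ranges: [-179.83, 179.83], [-69.29, 118.12], [-61.27, 80.66], [-181.25, 117.63], [-171.15, -9.14], [-177.46, 177.46]. Speed limits (degrees/s): [159.86, 159.86, 180, 180, 180, 180].

## Interface

Orientations are given as a 3x3 rotation matrix whose columns are the frame's x, y, z axes.
In Python, from station import sense, capture, finish_job, silhouettes, landmark_of gives the robot as it stands.
- The arm moves only by the tool step_arm, never from a script. Its arguments are lists of equal length, an entry for each row: "linear": the shift along the tool's x, y, z in mm, a list of three; "delta_rot": the turn, a rotation vector about the tool's x, y, z in rad, a list of three; "grip": the finger opening in mm, from 0 to 87. A call has 1 to 10 rows; each row shifts and turns the commanded pose from where the row before left it, along the tool's axes as they then stand; what a row does not reach is not made up. A row lasts 1/8 s, in which the tool goes at most 62.5 mm and 10.7 degrees, less where a joint would pass 70% of its speed; a pose out of reach is approached as far as the arm can. A call with a gripper value outside its range is refused whole. The fingers move at their own pace and stop on an object; the grip force is fixed at half the most. Time passes only in rows, so rows that do not move let the fingers close. It gives the time, the measured TCP pose, the force, the opening and the grip force at its end, in the units of the state.
- sense(): the state, without advancing time (a new reading comes with each control period).
- capture(name): name is "scene" or "top" or "wrist"; returns a dict with "img" (480x640x3 uint8, red, green, blue), "fx", "fy", "cx", "cy" (pixels), "world_to_cam" (4x4, takes a point from world to camera coordinates); the wrist camera has in their place "mount" (4x4, takes a point from camera to tool coordinates, whose origin is the TCP and whose axes are the flange's). Camera axes: x right, y up, looking along -z (the intrinsics and any distortion apply to the point x, -y, -z); pixel columns grow to the right and rows downward; lengths in m; the calibration is good to about 2 mm. The wrist camera is an equidistant fisheye: a pixel r from the principal point sees the ray r / f radians off the axis. A picture is of the moment at which its call begins: read the wrist's pose just before it. There is no depth.
- finish_job(): hands the job in; it is judged then, once.
Trained networks look in the newest picture that a camera, given by its name, has taken for a name from the list of things; names that differ only in an ending like _2 or _b are one class to them, and where a whole thing is asked for, a point or a joint stands for the part that bears it (a point fixed in the world has none). Each returns a list of dicts, best first, with "score" (0 to 1); they miss things now and then, are a little off and sometimes report something else, mostly with a low value. They report only what shows in the picture. A call takes as long as a camera call. They do not tell look-alikes from the thing itself.
- silhouettes(camera, label): "mask" (480x640 bool, what is visible of it) and "point" ([column, row] in pixels, amid what is visible of it).
- landmark_of(camera, label): "point" ([column, row] in pixels: a listed point, or the origin of a listed thing).
The state is a dict: "time_s": time; "joints": joint angles; "joint_velocities": joint speeds; "effort": joint torques, N m; "tcp_pos": TCP position; "ee_rot": TCP orientation; "wrist_force": force on the tool from outside, world axes, zero at the start; "moment": the same for the moment, N m; "gripper_width": opening from 0.0 (shut) to 1.0 (fully open); "gripper_force": force on a finger pad.
Only numpy, scipy, OpenCV 4.12 (cv2) and the standard library are available. Lean on these libraries where they do the work, as an engineer would, in place of code of your own. Each camera call takes 0.05 s, during which the arm holds its last target. There are 200 camera calls.

## Task

On the clamp fixture that holds the copper sheets, push the stud of the slotted locking disc round until the disc's slot lines up with the locking bar, then push the bar by its upright tab through the slot until it is fully home, with the tab up against the bridge. Only push with the fingertips: do not lift the bar out of its groove, and leave the roller, the jar and the weight where they are.

Things in the scene. Friction and masses are not known exactly. Their poses are not given: they have to be found in the camera images.
- fixture: Fixed clamp fixture: dark steel plate 590 x 160 x 12 mm on the bench. Origin on the bench under the disc's axis, z up, x along the groove in the direction the bar is pushed; plate x -270 to 320, y -80 to 80 mm. An open groove 19 mm wide runs along y = 0 at x -270 to -45 between rails 12 mm wide, tops 24 mm above the bench. Beyond x 78, copper sheets in a metal frame, top 30 mm above the bench.
- disc (a joint): Turn of the slotted disc about its upright axis, rad, anticlockwise from above. At 0 and at 3.14 the slot is in line with the bar (either will do). Range -0.6 to 3.74; starts at 0.6 to 2.54, blocking the bar. Stud on the fixture's -y side at 0, +x at 1.57, +y at 3.14. No spring or detent: friction of about 3 N at the stud, stays where left. Within 0.1 rad the tapered nose takes up the rest.
- disc_center (a point): Centre of the disc's top face, on its axis, 30 mm above the bench. The steel disc is 72 mm across and 17 mm high, with an open slot 20 mm wide right across it (flared at both mouths); this point's x axis lies along the slot and turns with the disc, its z is up.
- stud_top (a point): Centre of the top of the stud, an upright round steel pin 12 mm in diameter that rises 38 mm above the disc's top face (top 68 mm above the bench), 26 mm from the disc's axis, at right angles to the slot (the disc's -y side). Push it sideways to turn the disc.
- bridge (a point): Middle of the rear face of the steel bridge over the groove, at x -75, 33 mm above the bench; axes as the fixture's. The bridge is 55 mm wide, 20 mm long, its top 37 mm and its underside 29 mm above the bench. The bar passes under it; the bar's tab stops against this face.
- keeper (a point): Middle of the entry of the keeper, a fixed tunnel at x 48 to 78 mm, 20 mm wide inside, 36 mm outside, top 36 mm above the bench, with a funnel mouth from x 40 mm; axes as the fixture's. The bar's nose ends inside it.
- bar: Loose steel locking bar, 162 x 16 x 14 mm, about 0.3 kg, lying in the groove, its underside 12 mm above the bench. Origin on its underside below the front face of its tab; x towards the nose, z up. Upright tab: x -10 to 0, 28 mm wide, top 67 mm above the bench; the bar runs 2 mm on behind it. Nose at x 150, tapered over 15 mm to 8 mm wide. Home: origin at x -75 mm in the fixture's frame.
- tab_back (a point): Middle of the tab's rear face, 45 mm above the bar's underside (57 mm above the bench): where to push, along the bar's x. Axes as the bar's.
- bar_nose (a point): Tip of the bar's tapered nose, 150 mm ahead of the bar's origin and 7 mm above its underside.
- roller: Bystander: loose hand roller lying on the bench beside the fixture, blue sleeve 150 mm long and 30 mm thick, black handle to its -x, 160 mm long in all; origin under the sleeve's middle.
- jar: Bystander: loose closed jar, 52 mm across, 65 mm high; origin at the centre of its underside.
- weight: Bystander: loose round steel weight with a knob, 52 mm across, 54 mm high in all; origin at the centre of its underside.
Things that resemble listed ones, but are neither listed nor needed, are in the scene too. There is more than one size of the bar; the one meant has the size given above.

How it is judged:
By the outcome, as a careful person would: the job done as asked, in the order asked, and still so for the second after the job is handed in, with the robot touching nothing.
It also fails if it takes over 58 s, if anything falls off the work surface, if the arm or the gripper's body presses on something with over 40 N, if the wrist force passes 120 N, or if a joint passes its speed limit or range.

## Working session

There is one attempt and no reset: what is moved stays moved. The work goes in short steps, Python scripts to look and compute and a tool call to move; the robot and the scene stay as the last step left them, time stands still between calls to the robot, and variables do not carry over. Pictures are saved under pics/ and viewed, at most 10 in all, crops included, and the job is handed in when it is done.

Besides the shell and the picture viewer there is one more tool, called after "Request:" as name(argument=value, ...) on one line, values as JSON. step_arm: Moves the arm, as the interface text tells. Its arguments: {"type":"object","properties":{"linear":{"type":"array"},"delta_rot":{"type":"array"},"grip":{"type":"array"}},"required":["linear","delta_rot","grip"]}

```bash
mkdir -p pics; ls; cat > h.py <<'E'
import numpy as np, cv2
from station import sense, capture, finish_job, silhouettes, landmark_of
def ray(c,p):
    M=np.array(c["world_to_cam"]); R=M[:3,:3]; o=-R.T@M[:3,3]
    d=R.T@np.array([(p[0]-c["cx"])/c["fx"],-(p[1]-c["cy"])/c["fy"],-1]); return o,d
def atz(c,p,z):
    o,d=ray(c,p); return o+d*(z-o[2])/d[2]
def proj(c,P):
    M=np.array(c["world_to_cam"]); q=M[:3,:3]@np.array(P)+M[:3,3]
    return c["cx"]+c["fx"]*q[0]/-q[2], c["cy"]+c["fy"]*-q[1]/-q[2]
def save(c,n,box=None,s=1):
    im=c["img"][:,:,::-1]
    if box: im=im[box[1]:box[3],box[0]:box[2]]
    cv2.imwrite("pics/"+n,cv2.resize(im,None,fx=s,fy=s,interpolation=cv2.INTER_CUBIC))
E
python3 - <<'E'
from h import *
Z=dict(disc_center=.03,stud_top=.068,bridge=.033,keeper=.03,tab_back=.057,bar_nose=.019,bar=.012,roller=0,jar=0,weight=0,fixture=0)
for n in("top","scene"):
    c=capture(n); save(c,n+"0.png"); print(n,[k for k in c],c["fx"])
    for l,z in Z.items():
        for r in landmark_of(n,l)[:4]:
            print(l,round(r["score"],2),np.round(r["point"]),np.round(atz(c,r["point"],z),3))
E
```

```text
pics
top ['img', 'fx', 'fy', 'cx', 'cy', 'world_to_cam'] 476.64266743825425
disc_center 0.89 [391. 208.] [ 0.564 -0.003  0.03 ]
disc_center 0.58 [275. 245.] [0.5   0.206 0.03 ]
stud_top 0.78 [407. 211.] [ 0.554 -0.025  0.068]
bridge 0.96 [346. 224.] [0.536 0.078 0.033]
keeper 0.8 [410. 207.] [ 0.567 -0.038  0.03 ]
tab_back 0.87 [193. 278.] [0.442 0.345 0.057]
tab_back 0.85 [217. 347.] [0.325 0.302 0.057]
bar_nose 0.88 [357. 222.] [0.542 0.058 0.019]
bar_nose 0.68 [260. 470.] [0.108 0.234 0.019]
bar_nose 0.56 [172. 216.] [0.555 0.394 0.019]
bar_nose 0.51 [316. 318.] [0.369 0.134 0.019]
bar 0.76 [278. 244.] [0.503 0.201 0.012]
bar 0.6 [224. 351.] [0.312 0.299 0.012]
bar 0.55 [193. 275.] [0.449 0.356 0.012]
roller 0.97 [288. 165.] [0.652 0.184 0.   ]
jar 0.94 [380. 288.] [0.42  0.016 0.   ]
weight 0.63 [316. 320.] [0.363 0.135 0.   ]
fixture 0.88 [389. 211.] [ 0.563 -0.004  0.   ]
scene ['img', 'fx', 'fy', 'cx', 'cy', 'world_to_cam'] 525.5490268440346
disc_center 0.69 [253. 218.] [ 0.551 -0.001  0.03 ]
stud_top 0.8 [240. 194.] [ 0.551 -0.024  0.068]
stud_top 0.73 [318. 194.] [0.474 0.065 0.068]
stud_top 0.64 [282. 235.] [0.569 0.081 0.068]
bridge 0.69 [298. 337.] [0.661 0.195 0.033]
bridge 0.65 [293. 235.] [0.537 0.071 0.033]
bridge 0.62 [227. 220.] [ 0.582 -0.026  0.033]
keeper 0.67 [280. 240.] [0.555 0.062 0.03 ]
keeper 0.57 [225. 218.] [ 0.579 -0.035  0.03 ]
tab_back 0.97 [386. 258.] [0.499 0.213 0.057]
tab_back 0.95 [503. 218.] [0.322 0.3   0.057]
tab_back 0.87 [495. 302.] [0.463 0.364 0.057]
bar_nose 0.86 [521. 152.] [0.113 0.237 0.019]
bar_nose 0.61 [280. 238.] [0.546 0.052 0.019]
bar_nose 0.57 [470. 379.] [0.558 0.392 0.019]
bar 0.87 [487. 320.] [0.463 0.364 0.012]
bar 0.85 [377. 276.] [0.502 0.205 0.012]
bar 0.81 [498. 241.] [0.324 0.306 0.012]
roller 0.76 [297. 338.] [0.649 0.181 0.   ]
jar 0.78 [319. 194.] [0.42 0.02 0.  ]
weight 0.7 [396. 215.] [0.373 0.148 0.   ]
fixture 0.58 [255. 233.] [0.554 0.004 0.   ]
```

View pics/top0.png

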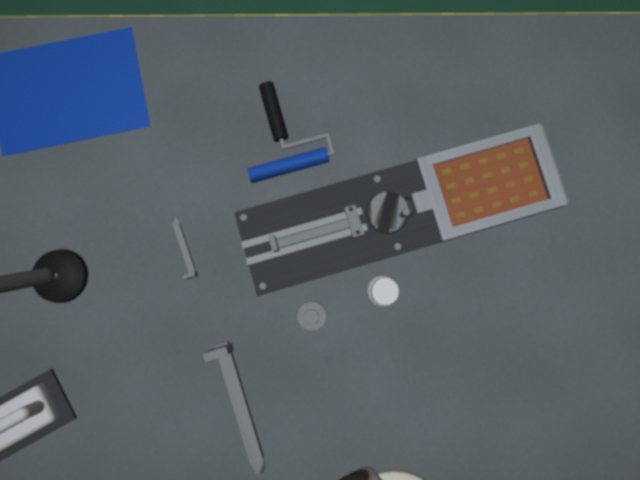

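View pics/scene0.png

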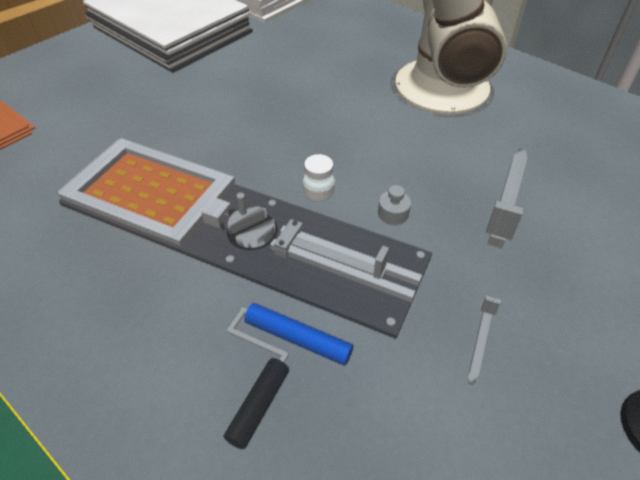

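The bar meant is the one in the fixture's groove (tab at top-image (275,243)). The look-alikes at (183,250), which is too small, and (235,405), which is too large, lie loose on the bench. I'll confirm with one enlarged crop and a fixture fit.

```bash
python3 - <<'E'
from h import *
c=capture("top")
# fit the fixture pose from landmarks
m=silhouettes("top","fixture")[0]["mask"]
pts=[((235,212),(-.27,.08,.012)),((257,295),(-.27,-.08,.012)),((391,208),(0,0,.03)),((346,224),(-.075,0,.033)),((410,207),(.04,0,.03))]
W=np.array([atz(c,p,f[2])[:2] for p,f in pts]); F=np.array([f[:2] for _,f in pts])
a=(W-W.mean(0))@[1,1j]; b=(F-F.mean(0))@[1,1j]; th=np.angle((np.conj(b)*a).sum())
R=np.array([[np.cos(th),-np.sin(th)],[np.sin(th),np.cos(th)]]); t=W.mean(0)-R@F.mean(0)
print(th,t,np.round((W-F@R.T-t)*1000,1))
im=cv2.resize(c["img"][150:310,225:445],None,fx=3.6,fy=3.6,interpolation=cv2.INTER_CUBIC)[:,:,::-1].copy()
for f,z in [((-.27,.08),.012),((-.27,-.08),.012),((.08,-.08),.012),((0,0),.03),((-.075,0),.037),((.048,0),.036),((-.27,.0095),.024),((-.27,-.0095),.024),((.0,.036),.03),((.0,-.036),.03),((.036,0),.03),((-.036,0),.03)]:
    p=np.array(proj(c,[*(R@np.array(f)+t),z])); p=(p-[225,150])*3.6+1.8
    cv2.circle(im,tuple(int(v) for v in p),3,(0,0,255),-1)
cv2.imwrite("pics/crop1.png",im)
for l,z in [("stud_top",.068),("tab_back",.057),("bar_nose",.019),("disc_center",.03)]:
    for r in landmark_of("top",l)[:3]:
        print(l,round(r["score"],2),np.round((atz(c,r["point"],z)[:2]-t)@R*1000))
for l in("bar","disc"):
    for r in silhouettes("top",l): print(l,r["score"],r["point"])
E
```

```text
Traceback (most recent call last):
IndexError: list index out of range
```

```bash
python3 - <<'E'
from h import *
c=capture("top")
pts=[((235,212),(-.27,.08,.012)),((257,295),(-.27,-.08,.012)),((391,208),(0,0,.03)),((346,224),(-.075,0,.033)),((410,207),(.04,0,.03))]
W=np.array([atz(c,p,f[2])[:2] for p,f in pts]); F=np.array([f[:2] for _,f in pts])
a=(W-W.mean(0))@[1,1j]; b=(F-F.mean(0))@[1,1j]; th=np.angle((np.conj(b)*a).sum())
R=np.array([[np.cos(th),-np.sin(th)],[np.sin(th),np.cos(th)]]); t=W.mean(0)-R@F.mean(0)
print(th,t,np.round((W-F@R.T-t)*1000,1).tolist())
im=cv2.resize(c["img"][150:310,225:445],None,fx=3.6,fy=3.6,interpolation=cv2.INTER_CUBIC)[:,:,::-1].copy()
for f,z in [((-.27,.08),.012),((-.27,-.08),.012),((.08,-.08),.012),((0,0),.03),((-.075,0),.037),((.048,0),.036),((-.27,.0095),.024),((-.27,-.0095),.024),((.0,.036),.03),((.0,-.036),.03),((.036,0),.03),((-.036,0),.03)]:
    p=np.array(proj(c,[*(R@np.array(f)+t),z])); p=(p-[225,150])*3.6+1.8
    cv2.circle(im,tuple(int(v) for v in p),3,(0,0,255),-1)
cv2.imwrite("pics/crop1.png",im)
for l,z in [("stud_top",.068),("tab_back",.057),("bar_nose",.019),("disc_center",.03)]:
    for r in landmark_of("top",l)[:3]:
        print(l,round(r["score"],2),np.round((atz(c,r["point"],z)[:2]-t)@R*1000))
for l in("bar","disc"):
    for r in silhouettes("top",l): print(l,r["score"],r["point"])
E
```

```text
-1.3016325817977557 [0.55838611 0.00086393] [[-1.3, -1.9], [1.3, 0.2], [5.9, -4.0], [-2.7, 5.4], [-3.2, 0.3]]
stud_top 0.88 [ 19. -17.]
tab_back 0.97 [-356. -152.]
tab_back 0.95 [-221.    4.]
tab_back 0.67 [-363.  -21.]
bar_nose 0.86 [-378.  101.]
bar_nose 0.67 [-347. -376.]
bar_nose 0.56 [46. -0.]
disc_center 0.88 [3. 7.]
bar 0.86 [187.0, 251.4]
bar 0.68 [401.3, 203.6]
bar 0.63 [302.8, 236.2]
bar 0.63 [238.0, 399.9]
disc 0.9 [392.1, 209.9]
```

View pics/crop1.png

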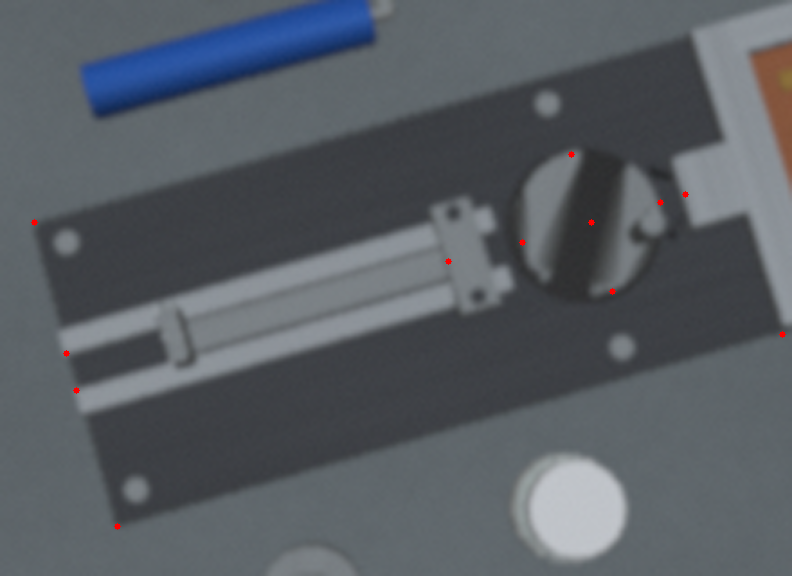

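The crop shows the bar in the groove between the rails, with its tab at crop (178,335) and its nose past the bridge at (465,255). The disc is at (592,225), its slot about 60° off the groove, and the stud top is at (652,222). Tab to nose measures about 150 mm, so this is the right bar. Next I'll plan the move above the stud.

```bash
cat >> h.py <<'E'
from scipy.spatial.transform import Rotation as Ro
th=-1.3016; t=np.array([.5584,.0009]); R=np.array([[np.cos(th),-np.sin(th)],[np.sin(th),np.cos(th)]])
def w2f(p): return (np.array(p)[:2]-t)@R*1000
def f2w(p): return R@(np.array(p)/1000)+t
def st():
    s=sense(); Q=np.array(s["ee_rot"]); p=np.array(s["tcp_pos"])
    print("t",s["time_s"],"fix",np.round(w2f(p),1),"z",round(p[2]*1000,1),"xaxis_f",np.round(Q[:2,0]@R,3),"zt",np.round(Q[:,2],3),"F_f",np.round(np.array(s["wrist_force"])[:2]@R,1),s["wrist_force"][2],"w",s["gripper_width"],"j",np.round(s["joints"],1)); return s
E
python3 - <<'E'
from h import *
s=st(); Q=np.array(s["ee_rot"]); print(Q)
xf=np.array([*R[:,0],0]);z=np.array([0,0,-1.])
for sg in(1,-1):
    T=np.column_stack([sg*xf,np.cross(z,sg*xf),z]); print(sg,Ro.from_matrix(Q.T@T).as_rotvec())
d=np.array([*f2w([43,-6]),.12])-s["tcp_pos"]; print("tool shift",Q.T@d*1000)
E
```

```text
t 1.65 fix [ 469.5 -439.8] z 222.6 xaxis_f [ 0.158 -0.987] zt [-0. -0. -1.] F_f [ 0.3 -0.1] 0.4269266897816536 w 0.9992068924376404 j [-50.7  22.    0.5   0.  -68.4 -14.8]
[[-9.09874710e-01 -4.14883130e-01 -1.23647643e-05]
 [-4.14883130e-01  9.09874710e-01 -1.68817118e-05]
 [ 1.82543237e-05 -1.02303105e-05 -1.00000000e+00]]
1 [ 4.41834964e-06 -2.23383290e-05 -1.41217830e+00]
-1 [-2.33282726e-05 -4.61415287e-06  1.72941435e+00]
tool shift [-495.71605373  352.62116137  102.5420578 ]
```

Request:
step_arm(linear=[[-45,32,0],[-45,32,0],[-45,32,0],[-45,32,0],[-45,32,0],[-45,32,0],[-45,32,0],[-45,32,0],[-45,32,0],[-45,32,0]], delta_rot=[[0,0,0],[0,0,0],[0,0,0],[0,0,0],[0,0,0],[0,0,0],[0,0,0],[0,0,0],[0,0,0],[0,0,0]], grip=[0,0,0,0,0,0,0,0,0,0])

```text
time_s: 2.9
tcp_pos: [0.5368, -0.089, 0.2229]
ee_rot: [[-0.91, -0.415, 0.001], [-0.415, 0.91, -0.0], [-0.001, -0.0, -1.0]]
wrist_force: [1.1, -0.7, 0.9]
gripper_width: 0.02
gripper_force: 0.0
```

Request:
step_arm(linear=[[0,0,0],[0,0,0],[0,0,0],[0,0,0],[0,0,0],[0,0,0],[0,0,0],[0,0,0],[0,0,0]], delta_rot=[[0,0,-0.1765],[0,0,-0.1765],[0,0,-0.1765],[0,0,-0.1765],[0,0,-0.1765],[0,0,-0.1765],[0,0,-0.1765],[0,0,-0.1765],[0,0,0]], grip=[0,0,0,0,0,0,0,0,0])

```text
time_s: 4.03
tcp_pos: [0.536, -0.0908, 0.2227]
ee_rot: [[0.264, -0.965, 0.0], [-0.965, -0.264, 0.0], [0.0, -0.0, -1.0]]
wrist_force: [-0.1, -0.2, 1.0]
gripper_width: 0.005
gripper_force: 0.0
```

```bash
python3 - <<'E'
from h import *
st()
E
```

```text
t 4.025 fix [ 82.4 -46. ] z 222.7 xaxis_f [ 1.    -0.002] zt [ 0.  0. -1.] F_f [ 0.2 -0.1] 0.9581408174578526 w 0.005450693270198743 j [  7.5  14.1 -11.    0.  -64.8   7.8]
```

Request:
step_arm(linear=[[-15,-20,20],[-15,-20,20],[0,0,0]], delta_rot=[[0,0,0],[0,0,0],[0,0,0]], grip=[0,0,0])

```text
time_s: 4.4
tcp_pos: [0.5662, -0.0504, 0.1807]
ee_rot: [[0.265, -0.964, -0.004], [-0.964, -0.265, -0.0], [-0.001, 0.004, -1.0]]
wrist_force: [0.2, -0.9, -0.1]
gripper_width: 0.007
gripper_force: 0.0
```

```bash
cat >> h.py <<'E'
def watz(c,s,p,z):
    u=np.array([p[0]-c["cx"],p[1]-c["cy"]]); r=np.hypot(*u); a=r/c["fx"]
    d=np.array([u[0]/r*np.sin(a),-u[1]/r*np.sin(a),-np.cos(a)])
    M=np.array(c["mount"]); Q=np.array(s["ee_rot"]); o=Q@M[:3,3]+s["tcp_pos"]; d=Q@M[:3,:3]@d
    return o+d*(z-o[2])/d[2]
def wlook(n=None):
    s=st(); c=capture("wrist")
    if n: save(c,n)
    for l,z in [("stud_top",.068),("disc_center",.03),("keeper",.03),("bridge",.033),("tab_back",.057),("bar_nose",.019)]:
        for r in landmark_of("wrist",l)[:2]: print(l,round(r["score"],2),np.round(r["point"]),np.round(w2f(watz(c,s,r["point"],z)),1))
    return c,s
E
python3 - <<'E'
from h import *
c,s=wlook("w1.png"); print(np.round(c["mount"],3))
E
```

```text
t 4.4 fix [51.5 -6.1] z 180.7 xaxis_f [ 1.    -0.001] zt [-0.004 -0.    -1.   ] F_f [ 0.9 -0. ] -0.10356739373543666 w 0.006541368665800528 j [ 11.2  18.6 -11.1  -0.  -60.5   4.1]
stud_top 0.93 [321. 272.] [ 23.3 -11.7]
disc_center 0.84 [309. 280.] [ 2.1 -1.2]
keeper 0.9 [306. 228.] [50.4  1.1]
bridge 0.95 [304. 353.] [-72.8   3.9]
bridge 0.45 [322. 269.] [ 13.3 -13.4]
bar_nose 0.81 [545. 467.] [-331.2 -366.5]
[[-0.001  0.969  0.245  0.067]
 [ 1.     0.001 -0.001 -0.001]
 [-0.001  0.245 -0.969 -0.162]
 [ 0.     0.     0.     1.   ]]
```

View pics/w1.png

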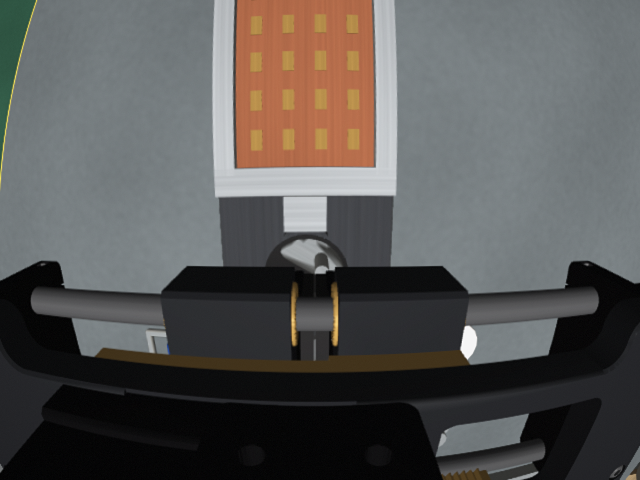

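Request:
step_arm(linear=[[-1,4,46],[0,0,46],[0,0,40],[0,0,5],[0,0,0]], delta_rot=[[0,0,0],[0,0,0],[0,0,0],[0,0,0],[0,0,0]], grip=[0,0,0,0,0])

```text
time_s: 5.38
tcp_pos: [0.5634, -0.0515, 0.0467]
ee_rot: [[0.266, -0.964, 0.002], [-0.964, -0.266, -0.0], [0.001, -0.002, -1.0]]
wrist_force: [0.7, -0.8, -0.1]
gripper_width: 0.006
gripper_force: 0.0
```

```bash
python3 - <<'E'
from h import *
st(); c=capture("scene"); save(c,"s1.png",(170,140,370,290),4)
E
```

```text
t 5.375 fix [51.8 -9.1] z 46.7 xaxis_f [ 1. -0.] zt [ 0.002 -0.    -1.   ] F_f [1.  0.5] -0.14269914735508993 w 0.0061826211792751756 j [ 11.2  27.  -20.4   0.  -42.5   4.2]
```

View pics/s1.png

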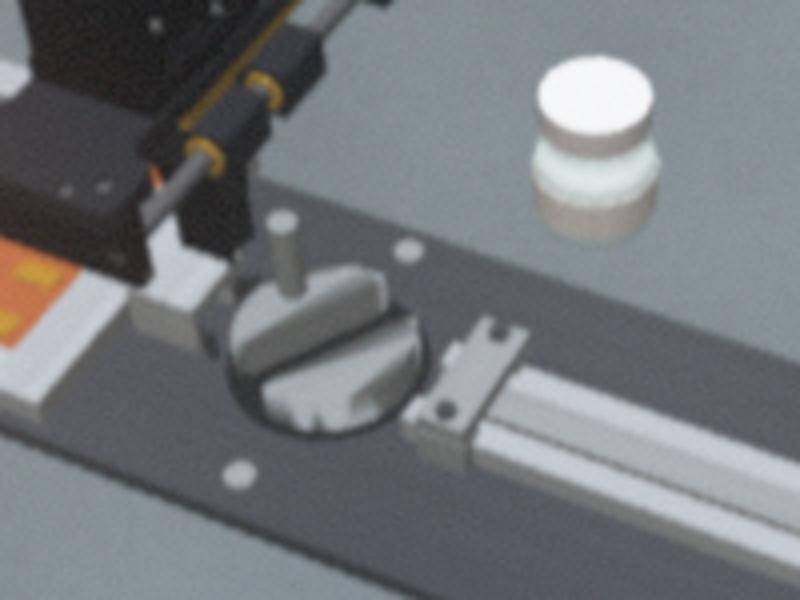

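Request:
step_arm(linear=[[-6,0,2],[-5,1,0],[-3,4,0],[-3,4,0],[-3,3,0],[-3,2,0],[-3,1,0],[-3,1,0],[-2,0,0],[0,0,0]], delta_rot=[[0,0,0],[0,0,0],[0,0,0],[0,0,0],[0,0,0],[0,0,0],[0,0,0],[0,0,0],[0,0,0],[0,0,0]], grip=[0,0,0,0,0,0,0,0,0,0])

```text
time_s: 6.68
tcp_pos: [0.538, -0.0263, 0.0436]
ee_rot: [[0.266, -0.964, -0.001], [-0.964, -0.266, -0.001], [0.0, 0.001, -1.0]]
wrist_force: [-0.4, -2.8, -1.0]
gripper_width: 0.008
gripper_force: 1.0
```

```bash
cat >> h.py <<'E'
def slook(n):
    st()
    for k in("scene","top"):
        c=capture(k)
        if k=="scene" and n: save(c,n,(170,140,370,290),4)
        for l,z in [("stud_top",.068),("disc_center",.03),("tab_back",.057)]:
            for r in landmark_of(k,l)[:3]:
                q=w2f(atz(c,r["point"],z))
                if abs(q[1])<45: print(k,l,round(r["score"],2),np.round(q,1))
E
python3 - <<'E'
from h import *
slook("s2.png")
E
```

```text
t 6.675 fix [ 20.8 -26.9] z 43.6 xaxis_f [ 1. -0.] zt [-0.001 -0.001 -1.   ] F_f [ 2.6 -1.2] -0.980498255775976 w 0.007671649107290279 j [ 14.5  25.3 -24.3   0.  -40.5   0.9]
scene stud_top 0.62 [  5.  -24.2]
scene disc_center 0.93 [-0.1 -4.6]
scene disc_center 0.44 [-216.   -19.5]
scene tab_back 0.96 [-374.6    5.2]
scene tab_back 0.68 [-33.2  38.6]
top tab_back 0.61 [-366.6  -18.7]
```

View pics/s2.png

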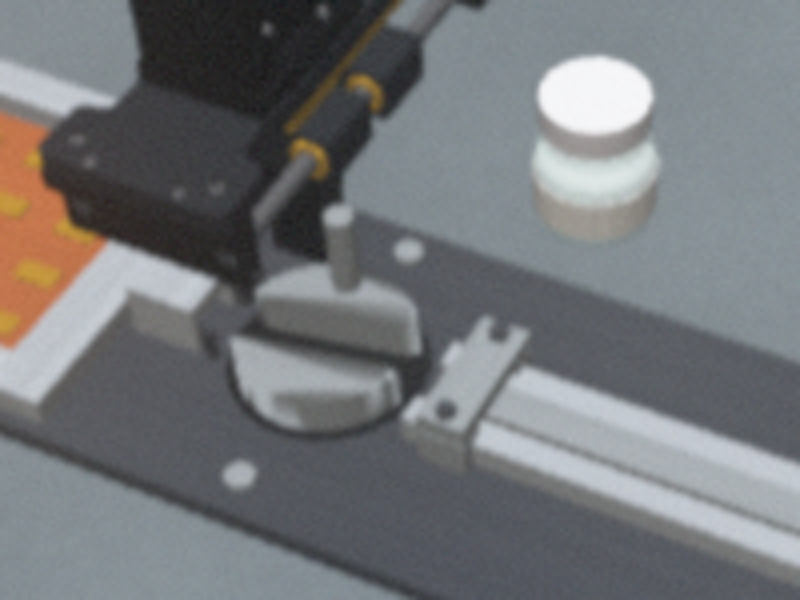

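```bash
python3 - <<'E'
from h import *
c=capture("scene")
for a,b in [((258,322),(420,354)),((232,337),(400,372)),((520,372),(800,460))]:
    A,B=[w2f(atz(c,(170+p[0]/4,140+p[1]/4),.03)) for p in(a,b)]; print(np.round(A),np.round(B),np.arctan2(*(A-B)[::-1]))
E
```

```text
[23.  9.] [-42.  -4.] 0.19311446439728774
[28. 20.] [-39.   8.] 0.1820186354639402
[-80. -12.] [-192.  -18.] 0.055381246997970604
```

Request:
step_arm(linear=[[-2,0,0],[-2,0,0],[0,0,0]], delta_rot=[[0,0,0],[0,0,0],[0,0,0]], grip=[0,0,0])

```text
time_s: 7.5
tcp_pos: [0.5374, -0.022, 0.0435]
ee_rot: [[0.266, -0.964, -0.001], [-0.964, -0.266, -0.0], [0.0, 0.001, -1.0]]
wrist_force: [-0.2, -3.9, 1.2]
gripper_width: 0.003
gripper_force: 1.7
```

```bash
python3 - <<'E'
from h import *
slook("s3.png")
E
```

```text
t 7.5 fix [ 16.5 -26.3] z 43.5 xaxis_f [ 1. -0.] zt [-0.001 -0.    -1.   ] F_f [ 3.7 -1.2] 1.1904553830045166 w 0.0033155390837291076 j [ 14.9  25.2 -24.4   0.  -40.4   0.5]
scene stud_top 0.74 [ -0.  -25.4]
scene disc_center 0.79 [-1.9  0.9]
scene disc_center 0.72 [-213.8   10.4]
scene tab_back 0.9 [-371.8    4.5]
scene tab_back 0.61 [-222.2   -0.6]
top tab_back 0.81 [-362.5  -19.5]
```

View pics/s3.png

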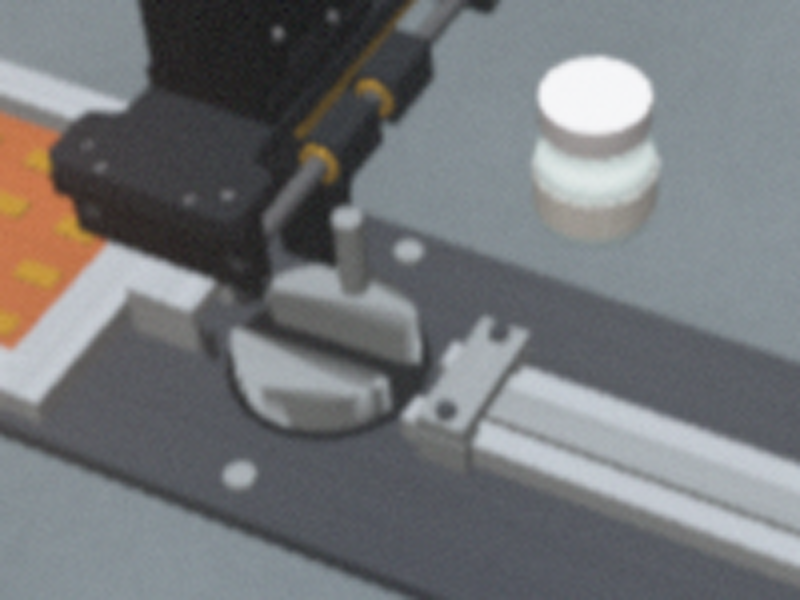

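Request:
step_arm(linear=[[8,0,0],[8,0,-10],[0,0,-50],[-50,-8,-20],[-55,-8,0],[-55,-8,0],[-55,-2,0],[-50,0,0],[-12,0,0],[0,0,0]], delta_rot=[[0,0,0],[0,0,0],[0,0,0],[0,0,0],[0,0,0],[0,0,0],[0,0,0],[0,0,0],[0,0,0],[0,0,0]], grip=[0,0,0,0,0,0,0,0,0,0])

```text
time_s: 9.15
tcp_pos: [0.4935, 0.2371, 0.1239]
ee_rot: [[0.267, -0.964, 0.0], [-0.964, -0.267, 0.001], [-0.0, -0.001, -1.0]]
wrist_force: [0.1, -1.4, 0.0]
gripper_width: 0.005
gripper_force: 0.0
```

```bash
python3 - <<'E'
from h import *
slook(None); c,s=wlook()
t1=capture("top"); a=t1["img"][180:240,365:425]; b=c["img"][100:460,130:490]
A=cv2.resize(a,(400,400),interpolation=cv2.INTER_CUBIC);B=cv2.resize(b,(400,400))
cv2.imwrite("pics/m1.png",np.hstack([A,B])[:,:,::-1])
E
```

```text
t 9.15 fix [-244.9    0.3] z 123.9 xaxis_f [1.    0.001] zt [ 0.     0.001 -1.   ] F_f [ 1.4 -0.3] 0.00911238323382079 w 0.0047750595746075455 j [ 42.6  19.9 -18.4  -0.  -51.7 -27.1]
scene stud_top 0.97 [  2.6 -26.6]
scene disc_center 0.74 [-1.  -2.2]
scene tab_back 0.93 [-372.9    4.8]
scene tab_back 0.61 [-222.9    0.9]
top stud_top 0.6 [ -0.6 -22.5]
top disc_center 0.85 [-1.3  7.9]
top tab_back 0.84 [-218.1    0.9]
t 9.55 fix [-2.437e+02  1.000e-01] z 123.6 xaxis_f [ 1.    -0.002] zt [-0. -0. -1.] F_f [ 0.2 -0.9] 0.4517972239515234 w 0.00741094874018536 j [ 42.5  19.9 -18.4  -0.  -51.7 -27.2]
bridge 0.79 [314.   2.] [-72.1   0.4]
tab_back 0.64 [314. 214.] [-218.     0.3]
```

View pics/m1.png

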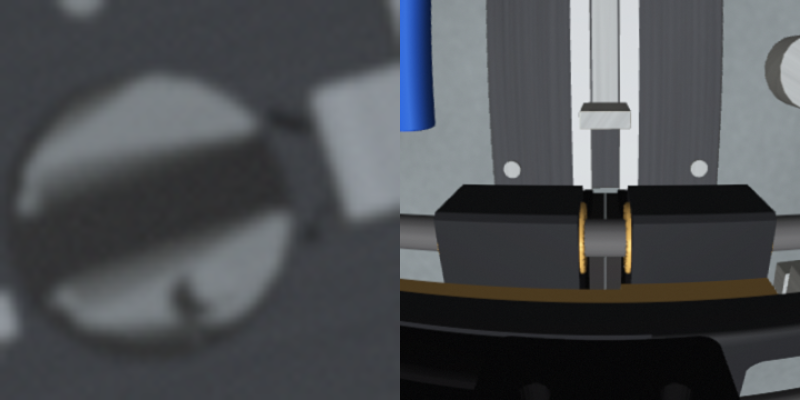

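Request:
step_arm(linear=[[0,0,45],[0,0,32],[0,0,5],[8,0,0],[8,0,0],[10,0,0],[10,0,0],[10,0,0],[10,0,0],[0,0,0]], delta_rot=[[0,0,0],[0,0,0],[0,0,0],[0,0,0],[0,0,0],[0,0,0],[0,0,0],[0,0,0],[0,0,0],[0,0,0]], grip=[0,0,0,0,0,0,0,0,0,0])

```text
time_s: 11.2
tcp_pos: [0.5078, 0.1812, 0.0411]
ee_rot: [[0.264, -0.964, -0.002], [-0.964, -0.264, -0.001], [0.001, 0.002, -1.0]]
wrist_force: [0.1, -0.7, 0.1]
gripper_width: 0.005
gripper_force: 0.0
```

```bash
python3 - <<'E'
from h import *
slook(None)
E
```

```text
t 11.2 fix [-187.2   -0.8] z 41.1 xaxis_f [ 1.    -0.002] zt [-0.002 -0.001 -1.   ] F_f [ 0.7 -0. ] 0.0904302509175019 w 0.005057079099620534 j [ 36.9  25.6 -24.3   0.  -40.2 -21.6]
scene stud_top 0.93 [ -1.4 -26.6]
scene disc_center 0.63 [-1.4 -0. ]
scene tab_back 0.62 [-371.4    0.6]
top stud_top 0.65 [  4.3 -24.7]
top disc_center 0.95 [-5.1  2.9]
top disc_center 0.65 [-19.3  -4.5]
top disc_center 0.59 [40.  -0.7]
```

Request:
step_arm(linear=[[10,0,0],[10,0,0],[10,0,0],[10,0,0],[10,0,0],[8,0,0],[8,0,0],[8,0,0],[8,0,0],[0,0,0]], delta_rot=[[0,0,0],[0,0,0],[0,0,0],[0,0,0],[0,0,0],[0,0,0],[0,0,0],[0,0,0],[0,0,0],[0,0,0]], grip=[0,0,0,0,0,0,0,0,0,0])

```text
time_s: 12.85
tcp_pos: [0.53, 0.1028, 0.0415]
ee_rot: [[0.265, -0.964, -0.001], [-0.964, -0.265, -0.001], [0.0, 0.001, -1.0]]
wrist_force: [0.8, 0.9, -0.8]
gripper_width: 0.009
gripper_force: 0.0
```

```bash
python3 - <<'E'
from h import *
slook("s4.png")
E
```

```text
t 12.85 fix [-105.7   -0.3] z 41.5 xaxis_f [ 1.    -0.001] zt [-0.001 -0.001 -1.   ] F_f [-0.6  1. ] -0.768354576701854 w 0.00902227769808102 j [ 28.2  25.6 -24.3   0.  -40.2 -12.9]
scene stud_top 0.67 [ -1.9 -23.4]
scene disc_center 0.56 [-1.3  0.5]
scene tab_back 0.84 [-372.1    2.6]
top stud_top 0.56 [  7.4 -26.2]
top disc_center 0.76 [1.8 7. ]
top tab_back 0.48 [-4.   1.2]
```

View pics/s4.png

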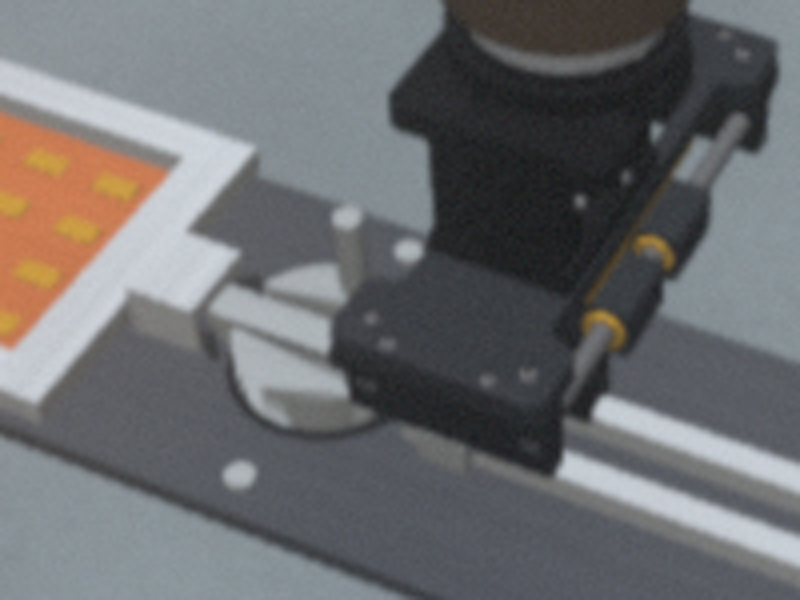

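The bar is through the slot and its nose is at the keeper, crop (215,305). I'll push it gently home.

Request:
step_arm(linear=[[3,0,0],[3,0,0],[3,0,0],[2,0,0],[2,0,0],[1,0,0],[0,0,0]], delta_rot=[[0,0,0],[0,0,0],[0,0,0],[0,0,0],[0,0,0],[0,0,0],[0,0,0]], grip=[0,0,0,0,0,0,0])

```text
time_s: 14.12
tcp_pos: [0.5331, 0.0936, 0.0416]
ee_rot: [[0.266, -0.964, 0.0], [-0.964, -0.266, 0.005], [-0.004, -0.001, -1.0]]
wrist_force: [-7.8, 16.9, 1.7]
gripper_width: 0.001
gripper_force: 9.2
```

Request:
step_arm(linear=[[1,0,0],[0,0,0],[-10,0,0],[-20,0,0],[0,0,-50],[-20,0,-50],[0,0,0]], delta_rot=[[0,0,0],[0,0,0],[0,0,0],[0,0,0],[0,0,0],[0,0,0],[0,0,0]], grip=[0,0,0,0,0,0,0])

```text
time_s: 15.0
tcp_pos: [0.5234, 0.1389, 0.146]
ee_rot: [[0.267, -0.964, 0.009], [-0.964, -0.267, 0.004], [-0.001, -0.01, -1.0]]
wrist_force: [-0.2, -0.1, -0.1]
gripper_width: 0.006
gripper_force: 0.0
```

```bash
python3 - <<'E'
from h import *
slook(None); c,s=wlook()
t1=capture("scene")
A=cv2.resize(t1["img"][180:280,200:320],(480,400),interpolation=cv2.INTER_CUBIC);B=cv2.resize(c["img"][100:340,220:412],(320,400))
cv2.imwrite("pics/m2.png",np.hstack([A,B])[:,:,::-1])
E
```

```text
t 15.0 fix [-142.4    2.9] z 146.0 xaxis_f [1.    0.002] zt [ 0.009  0.004 -1.   ] F_f [ 0.  -0.3] -0.08307880582284022 w 0.0063062392779159185 j [ 32.1  17.7 -18.1   0.1 -53.7 -16.6]
scene stud_top 0.65 [ -1.1 -21.4]
scene stud_top 0.41 [12.2 38.4]
scene disc_center 0.94 [-0.2 -0.8]
scene disc_center 0.18 [-18.8  24.5]
scene tab_back 0.95 [-374.4    9.4]
scene tab_back 0.61 [-87.6  -5.8]
top stud_top 0.63 [  0.1 -27.3]
top disc_center 0.57 [4.7 4.9]
top tab_back 0.74 [-86.8  -2.5]
t 15.4 fix [-141.1   -0.5] z 140.4 xaxis_f [ 1.    -0.001] zt [-0.002 -0.001 -1.   ] F_f [-0.2  0.9] -0.5199292558864861 w 0.007161851985585498 j [ 32.   18.1 -18.4   0.  -53.7 -16.6]
stud_top 0.89 [350.  32.] [  1.6 -23. ]
disc_center 0.58 [309.  46.] [2.8 3. ]
bridge 0.93 [312. 148.] [-73.9   1.4]
tab_back 0.84 [463. 460.] [-365.6 -150. ]
tab_back 0.72 [315. 165.] [-85.   -1.1]
```

View pics/m2.png

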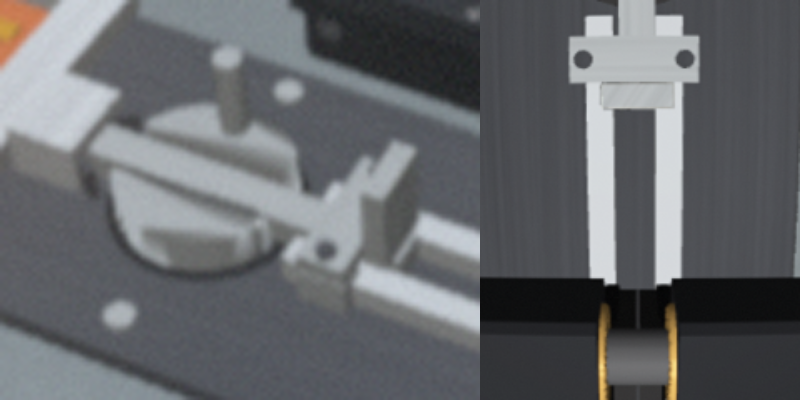

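The crop shows the tab flush against the bridge (wrist crop (638,85)), the bar through the slot, and its nose inside the keeper (scene crop (100,130)). The gripper is clear.

```bash
python3 -c "
from station import finish_job; print(finish_job())"
```

```text
the job is handed in; nothing more can be done
None
```

I turned the disc until its slot lined up and pushed the bar fully home, with its tab against the bridge and its nose in the keeper. The job is handed in with the gripper clear, but no verdict came back.

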